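# Put the edge cutters away in their caddy

## Task

Trimming is done: put the four toothed edge cutters away in the cutter caddy, each one hub up in the wooden cup turned for its size and sitting flat on the bottom of the cup. Set them down rather than dropping them. Leave the smooth guide wheel and the smooth sanding drum where they stand on the bench.

Things in the scene. Friction and masses are not known exactly. Their poses are not given: they have to be found in the camera images.
- cutter_76: Steel edge cutter, hub up: a toothed wheel 76 mm in diameter over its 12 coarse teeth and 16 mm thick, with a plain round steel hub 22 mm in diameter standing 28 mm above the wheel (total height 44 mm). Origin at the centre of the underside, z up along the hub. Take it by the hub, from above; any yaw. 0.1 to 0.6 kg.
- cutter_62: Steel edge cutter, hub up: a toothed wheel 62 mm in diameter over its 10 coarse teeth and 18 mm thick, with a plain round steel hub 22 mm in diameter standing 28 mm above the wheel (total height 46 mm). Origin at the centre of the underside, z up along the hub. Take it by the hub, from above; any yaw. 0.1 to 0.6 kg.
- cutter_48: Steel edge cutter, hub up: a toothed wheel 48 mm in diameter over its 8 coarse teeth and 20 mm thick, with a plain round steel hub 22 mm in diameter standing 28 mm above the wheel (total height 48 mm). Origin at the centre of the underside, z up along the hub. Take it by the hub, from above; any yaw. 0.1 to 0.6 kg.
- cutter_34: Steel edge cutter, hub up: a toothed wheel 34 mm in diameter over its 6 coarse teeth and 24 mm thick, with a plain round steel hub 22 mm in diameter standing 28 mm above the wheel (total height 52 mm). Origin at the centre of the underside, z up along the hub. Take it by the hub, from above; any yaw. 0.1 to 0.6 kg.
- cup_76: Round turned beech cup for the 76 mm cutter, one of the four that stand fixed in the caddy tray, in any order: 86 mm inside diameter at the bottom, its mouth flared to 96 mm. 18 mm tall, floor 4 mm thick. Origin at the centre of its underside, z up. Cup centres are 110 mm apart in a square; the grey steel tray, 236 mm square, is fixed and its rim is lower (16 mm above the bench).
- cup_62: Round turned beech cup for the 62 mm cutter, one of the four that stand fixed in the caddy tray, in any order: 72 mm inside diameter at the bottom, its mouth flared to 82 mm. 18 mm tall, floor 4 mm thick. Origin at the centre of its underside, z up. Cup centres are 110 mm apart in a square; the grey steel tray, 236 mm square, is fixed and its rim is lower (16 mm above the bench).
- cup_48: Round turned beech cup for the 48 mm cutter, one of the four that stand fixed in the caddy tray, in any order: 58 mm inside diameter at the bottom, its mouth flared to 68 mm. 18 mm tall, floor 4 mm thick. Origin at the centre of its underside, z up. Cup centres are 110 mm apart in a square; the grey steel tray, 236 mm square, is fixed and its rim is lower (16 mm above the bench).
- cup_34: Round turned beech cup for the 34 mm cutter, one of the four that stand fixed in the caddy tray, in any order: 44 mm inside diameter at the bottom, its mouth flared to 54 mm. 18 mm tall, floor 4 mm thick. Origin at the centre of its underside, z up. Cup centres are 110 mm apart in a square; the grey steel tray, 236 mm square, is fixed and its rim is lower (16 mm above the bench).
- guide_wheel: Look-alike that stays where it is: plain steel guide wheel with a smooth round rim, no teeth, 62 mm in diameter and 18 mm thick, with the same 22 mm hub, 28 mm high, on top. Origin at the centre of the underside, z up. It stands loose among the cutters.
- sanding_drum: Look-alike that stays where it is: smooth sanding drum with a brown grit band, no teeth, 48 mm in diameter and 20 mm thick, with the same 22 mm hub, 28 mm high, on top. Origin at the centre of the underside, z up. It stands loose among the cutters. (A shoe on its last, 135 mm tall, a hammer and a wax tin lie on the bench clear of the work, 110 mm or more from any cutter's or cup's centre.)
There are look-alikes about, which are no part of the job. Leave any purple or red look-alike of the cup_76 alone.

How it is judged:
By the outcome, as a careful person would: the job done as asked, in the order asked, and still so for the second after the job is handed in, with the robot touching nothing.
It also fails if it takes over 106 s, if anything falls off the work surface, if the arm or the gripper's body presses on something with over 40 N, if the wrist force passes 120 N, or if a joint passes its speed limit or range.

## Robot

A 6-joint arm with a two-finger parallel gripper is mounted at the origin on the work surface. World frame = base frame: x ahead of the robot, y to its left, z up, the work surface at z = 0. Lengths are in m, angles in rad, forces in N, time in s.
With the tool pointing down it reaches from about 0.3 to 0.875 m from the base axis. Payload 6.4 kg.
Tool frame: the origin (TCP) lies midway between the tips of the shut fingers; the grasp point (between the pads) lies 19 mm behind it; z points along the fingers, y is the line along which they close (so a half turn about z gives the same grasp; the last joint's range is limited). The gripper opens to 85 mm and grips with 20 to 120 N. Pads are 22 mm wide; open, the fingers measure 114 mm over their backs; the gripper's body (76 mm by 85 mm) begins 54 mm behind the grasp point. The pads swing forward as they close: fully open they stand 13 mm farther back than shut.
Start: joints at [0.907, 0.181, 1.607, -0, 1.354, -0.206], TCP at [0.254, 0.516, 0.198] pointing down, gripper open.
Joint ranges: [-2.99, 2.99], [-0.89, 2.07], [0.3, 2.58], [-1.14, 4.28], [0, 2.63], [-3.12, 3.12]. Speed limits (rad/s): [2.57, 2.57, 3.01, 3.14, 3.14, 3.14].

## Interface

Orientations are given as a unit quaternion [w, x, y, z].
In Python, from bench import sensors, vision, ctrl gives the robot as it stands.
- The arm moves only by the tool carry_out, never from a script. Its argument "deltas" is text: rows parted by semicolons, each of 7 numbers parted by spaces: the shift along the tool's x, y, z in mm, then the turn, a rotation vector about the tool's x, y, z in rad, then the closure, from 0 (fully open) to 1 (shut). In form: tx ty tz ax ay az claw; .... A call has 1 to 12 rows; each row is the pose to reach, as a shift and turn from the pose commanded when the call began, along the tool's axes at that moment; what a row does not reach only later rows make up. A row lasts 1/8 s, in which the tool goes at most 62.5 mm and 10.7 degrees, less where a joint would pass 70% of its speed; a pose out of reach is approached as far as the arm can. A call with a gripper value outside its range is refused whole. The fingers move at their own pace and stop on an object; the grip force is fixed at half the most. Time passes only in rows, so rows that repeat a pose let the fingers close. It gives the time, the measured TCP pose, the force, the opening and the grip force at its end, in the units of the state.
- sensors.get_obs(): the state, without advancing time (a new reading comes with each control period).
- vision.camera(name): name is "scene" or "side" or "wrist"; returns the picture (420x560x3 uint8, blue, green, red); there is no depth.
- vision.camera_model(name): a dict with "K" (3x3 intrinsics, pixels), "extrinsics" (4x4, takes a point from world to camera coordinates); the wrist camera has in their place "hand_eye" (4x4, takes a point from camera to tool coordinates, whose origin is the TCP and whose axes are the flange's). Camera axes: x right, y down, z forward; pixel columns grow to the right and rows downward; lengths in m; the calibration is good to about 2 mm. A picture is of the moment at which its call begins: read the wrist's pose just before it. camera_model takes no time and is no camera call.
- ctrl.hand_in(): hands the job in; it is judged then, once.
The state is a dict: "time_s": time; "q": joint angles; "dq": joint speeds; "joint_efforts": joint torques, N m; "eef_pos": TCP position; "eef_rot": TCP orientation; "wrist_force": force on the tool from outside, world axes, zero at the start; "torque": the same for the moment, N m; "opening": opening from 0.0 (shut) to 1.0 (fully open); "grasp_force": force on a finger pad.
Only numpy, scipy, OpenCV 4.12 (cv2) and the standard library are available. Lean on these libraries where they do the work, as an engineer would, in place of code of your own. Each camera call takes 0.05 s, during which the arm holds its last target. There are 200 camera calls.

## Working session

There is one attempt and no reset: what is moved stays moved. The work goes in short steps, Python scripts to look and compute and a tool call to move; the robot and the scene stay as the last step left them, time stands still between calls to the robot, and variables do not carry over. Pictures are saved under pics/ and viewed, at most 14 in all, crops included, and the job is handed in when it is done.

Besides the shell and the picture viewer there is one more tool, called as name(argument=value, ...), one argument or row to a line, values as JSON. carry_out: Moves the arm, as the interface text tells. Its arguments: {"type":"object","properties":{"deltas":{"type":"string"}},"required":["deltas"]}

```bash
mkdir -p pics; python3 - <<'E'
from bench import sensors, vision
import cv2,numpy as np
for n in ("scene","side","wrist"):
    cv2.imwrite(f"pics/{n}0.png",vision.camera(n))
    m=vision.camera_model(n); print(n,{k:np.round(v,4).tolist() for k,v in m.items()})
print(sensors.get_obs())
E
```

```text
scene {'K': [[468.9298, 0.0, 286.5877], [0.0, 468.9298, 202.9864], [0.0, 0.0, 1.0]], 'extrinsics': [[-0.1713, 0.985, -0.0209, 0.1418], [0.5503, 0.0781, -0.8313, -0.2028], [-0.8172, -0.1539, -0.5554, 1.49], [0.0, 0.0, 0.0, 1.0]]}
side {'K': [[421.4392, 0.0, 281.2666], [0.0, 421.4392, 206.3867], [0.0, 0.0, 1.0]], 'extrinsics': [[0.9506, -0.3102, 0.009, -0.4688], [-0.1429, -0.4634, -0.8746, 0.0594], [0.2755, 0.8301, -0.4848, 0.8894], [0.0, 0.0, 0.0, 1.0]]}
wrist {'K': [[341.8678, 0.0, 275.4968], [0.0, 341.8678, 208.3455], [0.0, 0.0, 1.0]], 'hand_eye': [[0.0007, -0.9652, -0.2615, 0.0661], [1.0, 0.0007, 0.0001, -0.0012], [0.0001, -0.2615, 0.9652, -0.1764], [0.0, 0.0, 0.0, 1.0]]}
{'time_s': 0.15, 'q': array([ 9.06694996e-01,  1.81385245e-01,  1.60774128e+00, -7.42871179e-06,
        1.35379447e+00, -2.06318730e-01]), 'dq': array([-0.00163789, -0.00129636, -0.00237128, -0.00099261, -0.00038885,
       -0.00085674]), 'joint_efforts': array([ 1.24547965e-03, -4.45258856e+01, -3.51693213e+01, -2.34142544e-04,
        5.74313293e-03, -4.15338070e-05]), 'eef_pos': array([0.25384125, 0.51543634, 0.19720068]), 'eef_rot': array([-2.76725055e-04,  2.26897049e-01,  9.73918522e-01, -6.03784052e-04]), 'wrist_force': array([-0.20173145, -0.19973985, -0.0703933 ]), 'torque': array([-0.0795234 , -0.03361113,  0.01275289]), 'grasp_force': 0.0, 'opening': 1.0010135274677434}
```

View pics/scene0.png

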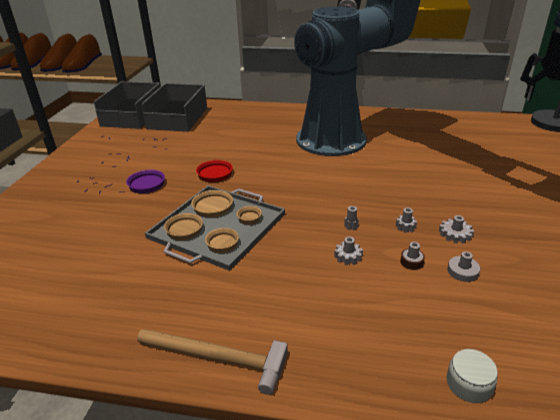

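View pics/side0.png

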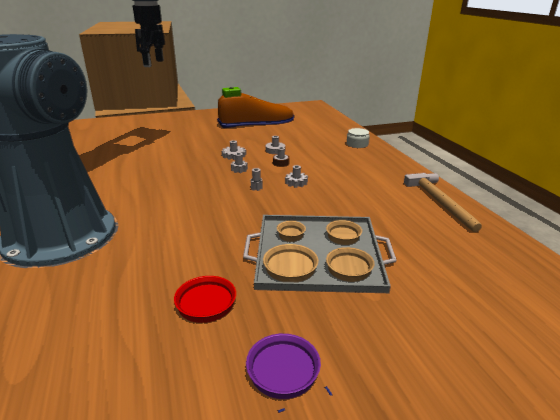

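The scene view shows these candidates: toothed wheels at (352,217) the smallest, (407,219), (457,228) the largest and (348,250), plus two smooth look-alikes, the drum at (413,257) and the guide wheel at (464,267). The beech cups are at (213,204) for 76, (249,214) for 34, (184,226) for 62 and (222,240) for 48. The red and purple cups are decoys. The side view agrees, with cups at (290,262) for 76, (291,229) for 34, (350,263) for 62 and (344,231) for 48.

```bash
cat > h.py <<'E'
import numpy as np, cv2
from bench import sensors, vision
from scipy.spatial.transform import Rotation as R
def tool(o=None):
    o=o or sensors.get_obs(); T=np.eye(4); q=o['eef_rot']
    T[:3,:3]=R.from_quat([q[1],q[2],q[3],q[0]]).as_matrix(); T[:3,3]=o['eef_pos']; return T
def c2w(n,T=None):
    m=vision.camera_model(n)
    return m['K'],(np.linalg.inv(m['extrinsics']) if n!='wrist' else T@m['hand_eye'])
def ray(n,uv,z,T=None):
    K,W=c2w(n,T); d=W[:3,:3]@np.linalg.inv(K)@[*uv,1.]; p=W[:3,3]
    return p+d*(z-p[2])/d[2]
def proj(n,P,T=None):
    K,W=c2w(n,T); c=np.linalg.inv(W)@[*P,1.]; u=K@c[:3]; return u[:2]/u[2]
def rel(P,T=None):
    T=tool() if T is None else T
    return np.round((T[:3,:3].T@(np.array(P)-T[:3,3]))*1000,1)
E
python3 - <<'E'
from h import *
for k,uv,z in [('c34',(352,208),.052),('c48',(407,210),.048),('c76',(459,218),.044),('c62',(349,240),.046),('drum',(414,245),.048),('guide',(466,255),.046),
 ('k76',(213,204),.018),('k34',(249,214),.018),('k62',(184,226),.018),('k48',(222,240),.018)]:
    p=ray('scene',uv,z); print(k,np.round(p,3),np.round(np.hypot(*p[:2]),3),'side px',np.round(proj('side',p)))
s=cv2.imread('pics/scene0.png')[195:285,325:490]; d=cv2.imread('pics/side0.png')[125:200,215:325]
a=cv2.resize(s,(660,360),interpolation=2); b=cv2.resize(d,(330,225),interpolation=2)
c=np.zeros((590,660,3),np.uint8); c[:360]=a; c[362:587,:330]=b; cv2.imwrite('pics/crop1.png',c)
E
```

```text
c34 [0.455 0.089 0.052] 0.464 side px [256. 170.]
c48 [0.44  0.213 0.048] 0.489 side px [239. 154.]
c76 [0.45  0.326 0.044] 0.556 side px [234. 141.]
c62 [0.567 0.089 0.046] 0.574 side px [298. 167.]
drum [0.567 0.222 0.048] 0.609 side px [282. 148.]
guide [0.582 0.323 0.046] 0.665 side px [276. 137.]
k76 [ 0.436 -0.253  0.018] 0.504 side px [294. 259.]
k34 [ 0.466 -0.154  0.018] 0.49 side px [292. 230.]
k62 [ 0.534 -0.292  0.018] 0.609 side px [351. 262.]
k48 [ 0.572 -0.19   0.018] 0.603 side px [345. 230.]
```

View pics/crop1.png

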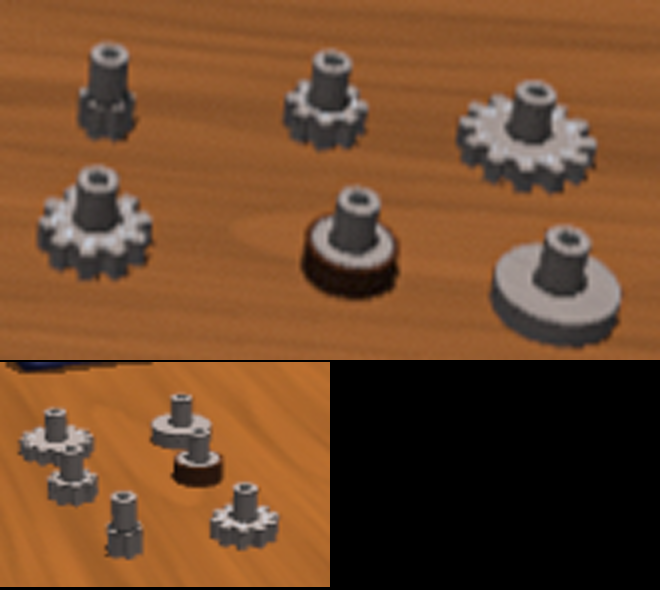

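The crop confirms the choice. Toothed: c34 hub top at scene (352,207.5), c48 (408,210), c76 (459,218) and c62 (349,239.5). Smooth, to be left: the brown-banded drum and the plain-rimmed guide wheel. I'll move above the group for a wrist view and line the tool up with the world axes.

carry_out(
  deltas="-346 -236 0 0 0 -0.458 0; -346 -236 0 0 0 -0.458 0; -346 -236 0 0 0 -0.458 0; -346 -236 0 0 0 -0.458 0; -346 -236 0 0 0 -0.458 0; -346 -236 0 0 0 -0.458 0; -346 -236 0 0 0 -0.458 0; -346 -236 0 0 0 -0.458 0; -346 -236 0 0 0 -0.458 0; -346 -236 0 0 0 -0.458 0; -346 -236 0 0 0 -0.458 0",
)

```text
time_s: 1.52
eef_pos: [0.4597, 0.1523, 0.1979]
eef_rot: [-0.0, -0.001, 1.0, 0.0]
wrist_force: [-0.8, -0.3, -0.8]
opening: 1.001
grasp_force: 0.0
```

```bash
python3 - <<'E'
from h import *
o=sensors.get_obs();T=tool(o);im=vision.camera('wrist');cv2.imwrite('pics/w1.png',im);np.save('T1.npy',T)
print(np.round(T,4))
for k,p in dict(c34=(.455,.089,.052),c48=(.44,.213,.048),c76=(.45,.326,.044),c62=(.567,.089,.046),k34=(.466,-.154,.018)).items(): print(k,np.round(proj('wrist',p,T)))
E
```

```text
[[-1.000e+00 -2.300e-03 -0.000e+00  4.597e-01]
 [-2.300e-03  1.000e+00  1.000e-04  1.523e-01]
 [ 0.000e+00  1.000e-04 -1.000e+00  1.979e-01]
 [ 0.000e+00  0.000e+00  0.000e+00  1.000e+00]]
c34 [210. 183.]
c48 [340. 167.]
c76 [454. 177.]
c62 [216. 286.]
k34 [-12. 186.]
```

View pics/w1.png

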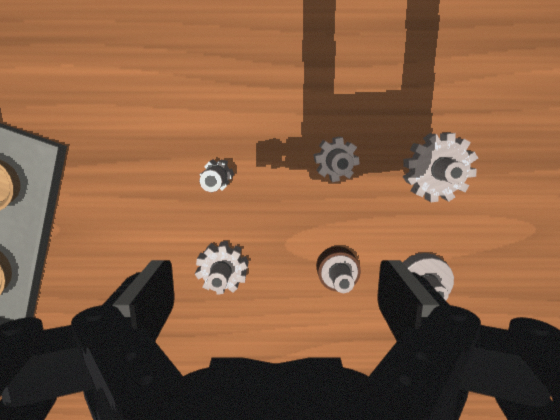

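Seen from the wrist, the hub bores are at c34 (211,181), c48 (341,163), c76 (456,173) and c62 (217,282). All are within 4 px of prediction. The drum (343,284) and guide wheel (437,285) show smooth rims.

```bash
python3 - <<'E'
from h import *
T=np.load('T1.npy');g=cv2.cvtColor(cv2.imread('pics/w1.png'),cv2.COLOR_BGR2GRAY)
for k,uv,z in [('c34',(211,181),.052),('c48',(341,163),.048),('c76',(456,173),.044),('c62',(217,282),.046)]:
    u,v=uv; r=np.zeros_like(g); cv2.circle(r,uv,13,255,-1)
    hsv=cv2.cvtColor(cv2.imread('pics/w1.png'),cv2.COLOR_BGR2HSV)
    p=ray('wrist',uv,z,T); print(k,np.round(p,4),'rel',rel(p,T), 'scene px',np.round(proj('scene',p),1))
E
```

```text
c34 [0.4534 0.0896 0.052 ] rel [  6.4 -62.7 145.9] scene px [352.5 207.5]
c48 [0.4363 0.2137 0.048 ] rel [ 23.2  61.4 149.9] scene px [407.3 209.1]
c76 [0.4463 0.327  0.044 ] rel [ 13.  174.6 153.9] scene px [459.1 217.1]
c62 [0.5627 0.0898 0.046 ] rel [-102.9  -62.8  151.9] scene px [349.5 238.8]
```

carry_out(
  deltas="6 -63 60 0 0 0 0; 6 -63 110 0 0 0 0; 6 -63 150 0 0 0 0; 6 -63 169 0 0 0 0; 6 -63 169 0 0 0 0; 6 -63 169 0 0 0 1; 6 -63 169 0 0 0 1; 6 -63 169 0 0 0 1; 6 -63 169 0 0 0 1; 6 -63 169 0 0 0 1; 6 -63 120 0 0 0 1; 6 -63 90 0 0 0 1",
)

```text
time_s: 3.08
eef_pos: [0.4548, 0.0881, 0.1096]
eef_rot: [0.001, -0.0, 1.0, -0.0]
wrist_force: [0.1, 0.6, 0.5]
opening: 0.003
grasp_force: 0.0
```

The fingers shut on nothing, so I'll look.

```bash
python3 - <<'E'
from h import *
np.save('T2.npy',tool())
a=vision.camera('wrist');b=vision.camera('scene');c=vision.camera('side')
o=np.zeros((420,800,3),np.uint8);o[:,:560]=a;o[:180,560:]=cv2.resize(b[180:300,320:480],(240,180));o[190:415,560:]=cv2.resize(c[100:220,200:328],(240,225));cv2.imwrite('pics/w2.png',o)
E
```

```text
(no output)
```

View pics/w2.png

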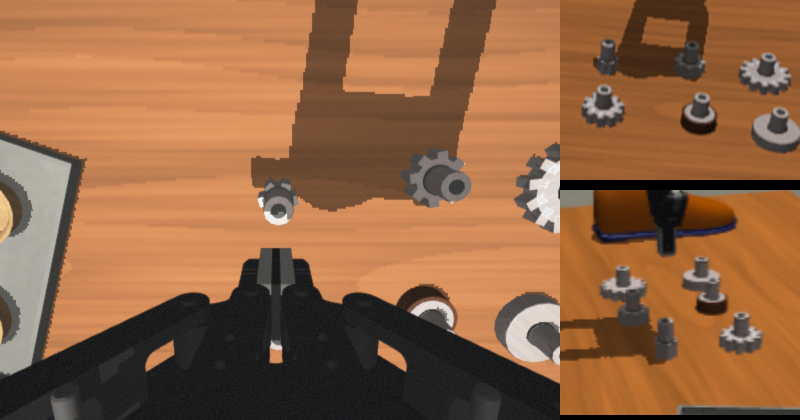

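The cutter is still upright, with its bore at (278,210), and the shut fingertips are at (276,250).

```bash
python3 - <<'E'
from h import *
T=np.load('T2.npy');print(T[:3,3],proj('wrist',T[:3,3],T))
p=ray('wrist',(278,210),.052,T);print(p,rel(p,T),proj('scene',p))
print(ray('scene',(320+48*160/240,180+42*120/180),.052), ray('wrist',(456,187),.048,T))
E
```

```text
[0.45476374 0.08811293 0.10955949] [277.30708455 241.49013279]
[0.45277968 0.08886223 0.052     ] [ 2.1  0.8 57.6] [352.14998072 207.36620615]
[0.45541214 0.08866984 0.052     ] [0.43683378 0.21502875 0.048     ]
```

The alignment is good, so the fingers probably had not closed before the lift. I'll retry and wait for the grip before lifting.

carry_out(
  deltas="1 1 0 0 0 0 0; 1 1 0 0 0 0 0; 1 1 0 0 0 0 0; 1 1 0 0 0 0 0; 1 1 40 0 0 0 0; 1 1 70 0 0 0 0; 1 1 82 0 0 0 0; 1 1 82 0 0 0 0; 1 1 82 0 0 0 1; 1 1 82 0 0 0 1; 1 1 82 0 0 0 1; 1 1 82 0 0 0 1",
)

```text
time_s: 4.72
eef_pos: [0.4534, 0.0892, 0.0262]
eef_rot: [0.0, -0.0, 1.0, -0.0]
wrist_force: [-0.2, -0.2, 0.0]
opening: 0.14
grasp_force: 0.0
```

carry_out(
  deltas="0 0 0 0 0 0 1; 0 0 0 0 0 0 1; 0 0 0 0 0 0 1",
)

```text
time_s: 5.1
eef_pos: [0.4532, 0.0892, 0.0259]
eef_rot: [-0.0, -0.0, 1.0, -0.0]
wrist_force: [0.1, -0.3, -0.5]
opening: 0.001
grasp_force: 0.0
```

```bash
python3 - <<'E'
from h import *
T=tool();np.save('T3.npy',T)
a=vision.camera('wrist');b=vision.camera('scene');c=vision.camera('side')
np.savez('f3.npz',b=b,c=c)
o=np.zeros((600,800,3),np.uint8);o[:300,:400]=cv2.resize(a,(400,300));o[:300,400:]=cv2.resize(b[150:270,300:460],(400,300));o[300:,:400]=cv2.resize(c[100:220,190:350],(400,300));cv2.imwrite('pics/w3.png',o)
for n in('scene','side'): print(n,proj(n,T[:3,3]),proj(n,(.4535,.089,.052)))
E
```

```text
scene [351.6387424  216.75010431] [352.19245889 207.5459823 ]
side [255.62109004 179.25659813] [255.55512663 169.87826291]
```

View pics/w3.png

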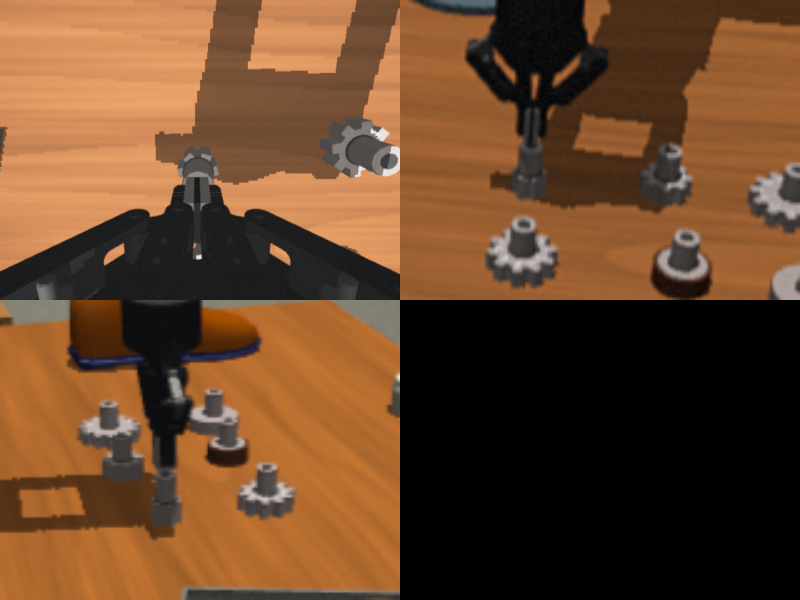

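The shut fingertips are level with the hub top: scene (352,207), where the reported TCP should project to row 217. So the tips are about 25–30 mm above the stated TCP. I'll work it out from the pictures.

```bash
python3 - <<'E'
from h import *
T=np.load('T2.npy');f=np.load('f3.npz')
for z in (0,-.01,-.02,-.025,-.03,-.035): print(z,[np.round(proj('wrist',(T@[x,0,z,1])[:3],T),1) for x in (.011,0,-.011)])
T=np.load('T3.npy')
for z in (0,-.02,-.025,-.03,-.035): print(z,*[np.round(proj(n,(T@[0,0,z,1])[:3]),1) for n in('scene','side')])
w=cv2.imread('pics/w2.png')[225:300,225:330];b=f['b'][185:225,330:375];c=f['c'][150:195,235:277]
cv2.imwrite('pics/c3.png',np.hstack([cv2.resize(i,(260,300),interpolation=2) for i in (w,b,c)]))
E
```

```text
0 [array([277.4, 222.4]), array([277.3, 241.5]), array([277.3, 260. ])]
-0.01 [array([277.4, 228.2]), array([277.4, 248.3]), array([277.4, 267.7])]
-0.02 [array([277.5, 234.8]), array([277.5, 255.9]), array([277.4, 276.3])]
-0.025 [array([277.6, 238.4]), array([277.6, 260. ]), array([277.5, 281. ])]
-0.03 [array([277.7, 242.2]), array([277.6, 264.4]), array([277.6, 285.9])]
-0.035 [array([277.7, 246.2]), array([277.7, 269.1]), array([277.6, 291.1])]
0 [351.6 216.8] [255.6 179.3]
-0.02 [352.1 209.7] [255.5 172.1]
-0.025 [352.2 207.9] [255.4 170.3]
-0.03 [352.4 206.1] [255.4 168.5]
-0.035 [352.5 204.3] [255.3 166.6]
```

View pics/c3.png

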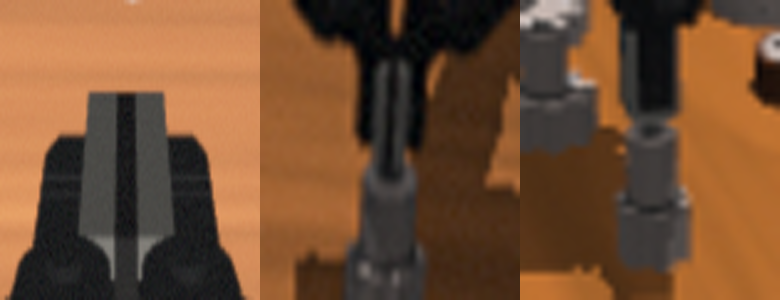

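All three views put the shut tips about 35 mm behind the reported TCP, so tip z ≈ reported z + 35 mm. I'll open here, above the hub, go 30 mm further down and close.

carry_out(
  deltas="0 0 0 0 0 0 0; 0 0 0 0 0 0 0; 0 0 0 0 0 0 0; 0 0 0 0 0 0 0; 0 0 15 0 0 0 0; 0 0 30 0 0 0 0; 0 0 30 0 0 0 0; 0 0 30 0 0 0 1; 0 0 30 0 0 0 1; 0 0 30 0 0 0 1; 0 0 30 0 0 0 1; 0 0 30 0 0 0 1",
)

```text
time_s: 6.75
eef_pos: [0.4536, 0.0892, -0.0037]
eef_rot: [0.0, -0.0, 1.0, 0.0]
wrist_force: [-1.3, 1.0, 4.8]
opening: 0.233
grasp_force: 58.6
```

c34 is gripped. I'll lift it and carry it to a viewpoint over the caddy.

carry_out(
  deltas="0 0 -30 0 0 0 1; 0 0 -80 0 0 0 1; 0 0 -130 0 0 0 1; -20 -50 -160 0 0 0 1; -46 -100 -190 0 0 0 1; -72 -152 -204 0 0 0 1; -97 -204 -204 0 0 0 1; -122 -256 -204 0 0 0 1; -146 -309 -204 0 0 0 1; -146 -309 -204 0 0 0 1; -146 -309 -204 0 0 0 1",
)

```text
time_s: 8.12
eef_pos: [0.5985, -0.2193, 0.1987]
eef_rot: [-0.001, 0.0, 1.0, 0.001]
wrist_force: [-0.3, -0.1, -1.4]
opening: 0.233
grasp_force: 59.4
```

```bash
python3 - <<'E'
from h import *
T=tool();np.save('T4.npy',T);cv2.imwrite('pics/w4.png',vision.camera('wrist'));print(T[:3,3],sensors.get_obs()['opening'])
for k,p in dict(k76=(.436,-.253,.018),k34=(.466,-.154,.018),k62=(.534,-.292,.018),k48=(.572,-.19,.018)).items(): print(k,np.round(proj('wrist',p,T)))
E
```

```text
[ 0.59850641 -0.21931557  0.19873072] 0.23593769311556803
k76 [240.  10.]
k34 [344.  45.]
k62 [204. 118.]
k48 [304. 156.]
```

View pics/w4.png

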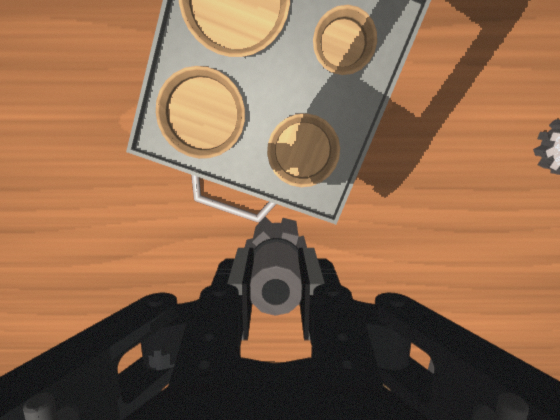

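The cups' outer rims are centred at about k34 (345,40), k62 (202,112), k48 (303,150) and k76 (236,0, cut off at the top). c34 is held upright. Next I'll fit these by mask, ray and the square layout.

```bash
python3 - <<'E'
from h import *
T=np.load('T4.npy');im=cv2.imread('pics/w4.png')
hsv=cv2.cvtColor(im,cv2.COLOR_BGR2HSV)
m=(hsv[...,1]>70).astype(np.uint8)*255
res={}
for k,uv,r in [('k34',(345,40),38),('k62',(202,112),51),('k48',(303,150),42)]:
    q=np.zeros_like(m);cv2.circle(q,uv,r,255,-1)
    c=max(cv2.findContours(m&q,cv2.RETR_EXTERNAL,cv2.CHAIN_APPROX_NONE)[0],key=cv2.contourArea)
    e=cv2.fitEllipse(cv2.convexHull(c)); p=ray('wrist',e[0],.018,T);res[k]=p
    print(k,np.round(e[0],1),np.round(e[1],1),np.round(p,4),'scene',np.round(proj('scene',p),1),'side',np.round(proj('side',p),1))
d=lambda a,b:np.linalg.norm(res[a]-res[b])
print(d('k34','k48'),d('k62','k48'),d('k34','k62'))
ctr=(res['k34']+res['k62'])/2;print('k76 pred',2*ctr-res['k48'],np.round(proj('scene',2*ctr-res['k48']),1))
print('TCP',T[:3,3])
E
```

```text
k34 [344.7  39.3] [63.6 70.3] [ 0.461 -0.154  0.018] scene [249.4 212.9] side [289.6 229.9]
k62 [200.  111.6] [88.  93.8] [ 0.5275 -0.2961  0.018 ] scene [183.5 224.2] side [348.6 263.4]
k48 [303.2 149.8] [71.9 73.8] [ 0.5655 -0.1915  0.018 ] scene [222.1 238.1] side [342.9 231.2]
0.11098660277501754 0.11128833941915121 0.15687487558494906
k76 pred [ 0.42306601 -0.25864031  0.018     ] [212.4 200.9]
TCP [ 0.59850641 -0.21931557  0.19873072]
```

The spacings come out at 111.0 and 111.3 against 110 mm, with a diagonal of 156.9 against 155.6. Scaled to 110 mm, the cups are k34 (.461,-.1545), k62 (.527,-.2955), k48 (.565,-.192) and k76 (.4235,-.2585). Now c34 goes over its cup.

carry_out(
  deltas="50 24 0 0 0 0 1; 100 47 0 0 0 0 1; 137 65 0 0 0 0 1; 137 65 50 0 0 0 1; 137 65 100 0 0 0 1; 137 65 140 0 0 0 1; 137 65 165 0 0 0 1; 137 65 180 0 0 0 1; 137 65 180 0 0 0 1; 137 65 180 0 0 0 1",
)

```text
time_s: 9.43
eef_pos: [0.4632, -0.1551, 0.0211]
eef_rot: [0.001, -0.0, 1.0, -0.001]
wrist_force: [0.1, 0.6, -1.1]
opening: 0.234
grasp_force: 59.5
```

```bash
python3 - <<'E'
from h import *
T=tool();print(T[:3,3])
b=vision.camera('scene');c=vision.camera('side');w=vision.camera('wrist')
o=np.hstack([cv2.resize(b[160:265,145:285],(400,300)),cv2.resize(c[160:280,240:400],(400,300))]);cv2.imwrite('pics/p5.png',np.vstack([o,np.hstack([cv2.resize(w,(400,300)),0*o[:,:400]])]))
E
```

```text
[ 0.46319306 -0.15507436  0.02112185]
```

View pics/p5.png

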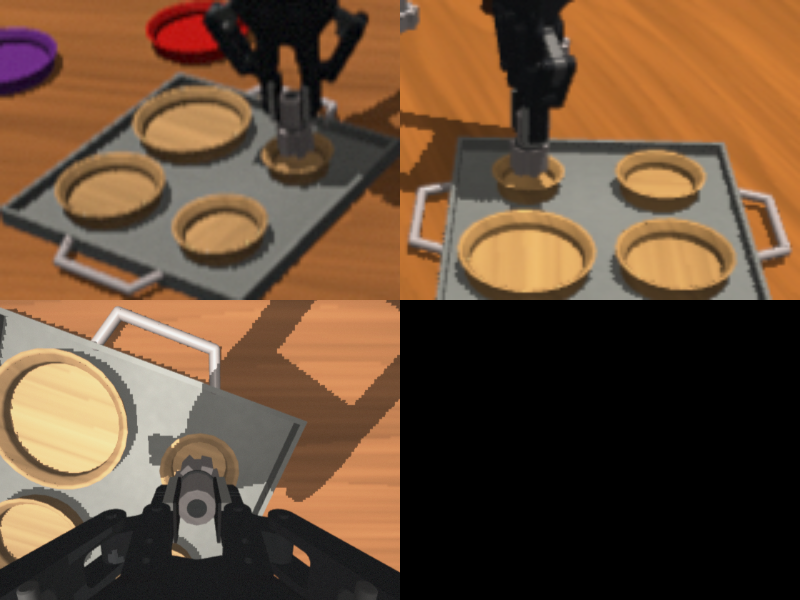

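c34 hangs upright over the 34 cup, with the cup rim at scene crop (297,155). I'll lower it gently.

carry_out(
  deltas="2 0 10 0 0 0 1; 2 0 17 0 0 0 1; 2 0 20 0 0 0 1; 2 0 20 0 0 0 1",
)

```text
time_s: 10.07
eef_pos: [0.4609, -0.1549, 0.0041]
eef_rot: [-0.0, -0.0, 1.0, 0.0]
wrist_force: [-17.6, 10.3, 52.6]
opening: 0.239
grasp_force: 65.2
```

There's contact about 4 mm above where I expected it (the tray plate may lift the cups) and it's pressing. I'll back off to a light touch and check the force.

carry_out(
  deltas="0 0 -2 0 0 0 1; 0 0 -3 0 0 0 1",
)

```text
time_s: 10.32
eef_pos: [0.4603, -0.1548, 0.0043]
eef_rot: [-0.0, -0.0, 1.0, -0.0]
wrist_force: [-4.4, 3.4, 12.9]
opening: 0.236
grasp_force: 61.1
```

```bash
python3 - <<'E'
from h import *
T=tool();o=sensors.get_obs();print(T[:3,3],o['wrist_force'],o['torque'])
b=vision.camera('scene');c=vision.camera('side')
o=np.hstack([cv2.resize(b[190:230,225:278],(400,300)),cv2.resize(c[200:248,260:324],(400,300))]);cv2.imwrite('pics/p6.png',o)
E
```

```text
[ 0.46029193 -0.15480217  0.00431082] [-4.38740247  3.37581749 12.87371651] [ 0.47778616  0.87719231 -0.04985923]
```

View pics/p6.png

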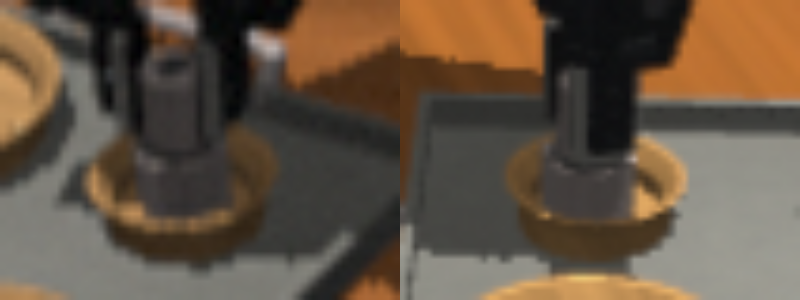

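The contact is ambiguous. The force on the tool points to -x,+y, which hints at wall contact on the +x,-y side. I'll probe by lifting a little, shifting 3 mm that way and lowering again.

carry_out(
  deltas="0 0 -8 0 0 0 1; 3 3 -8 0 0 0 1; 3 3 -8 0 0 0 1; 3 3 -3 0 0 0 1; 3 3 0 0 0 0 1; 3 3 0 0 0 0 1; 3 3 1 0 0 0 1; 3 3 1 0 0 0 1",
)

```text
time_s: 11.42
eef_pos: [0.4591, -0.1526, 0.0041]
eef_rot: [0.001, -0.0, 1.0, -0.001]
wrist_force: [-2.1, 2.9, 22.0]
opening: 0.234
grasp_force: 62.6
```

```bash
python3 - <<'E'
from h import *
o=sensors.get_obs();np.save('T7.npy',tool(o));print(o['eef_pos'],o['wrist_force'],o['torque'])
w=vision.camera('wrist');cv2.imwrite('pics/w7.png',w);c=np.vstack([cv2.resize(w[80:300,130:430],(800,587))]);cv2.imwrite('pics/w7c.png',c)
T=np.load('T7.npy')
for z in(.018,.022):
  for k,p in dict(k34=(.461,-.1545),k76=(.4235,-.2585)).items(): print(z,k,np.round(proj('wrist',(*p,z),T),1))
E
```

```text
[ 0.45913637 -0.15263003  0.00405664] [-2.13051558  2.93702009 21.97960169] [ 0.55841057  0.28980658 -0.04653524]
0.018 k34 [273.7 254.7]
0.018 k76 [ 58.2 182.1]
0.022 k34 [273.7 257.8]
0.022 k76 [ 53.  183.7]
```

View pics/w7c.png

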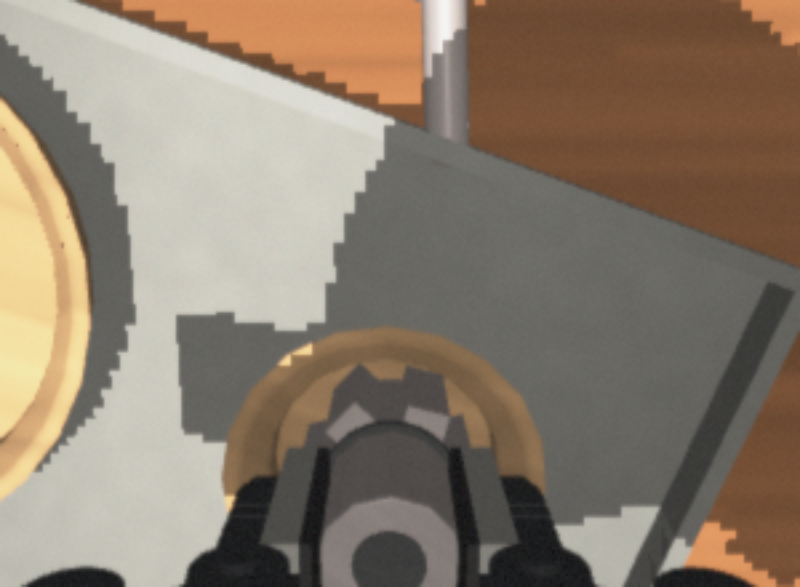

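Contact is at the same height (0.0041) at a different xy, so this is the cup floor: 8 mm above the bench, with the tray plate under the cup. The view shows the cutter inside the cup, whose rim is centred at about (274,262). I'll re-centre slightly, set it down, release and rise.

carry_out(
  deltas="0 0 -4 0 0 0 1; -3 -2 -4 0 0 0 1; -3 -2 -2 0 0 0 1; -3 -2 -1 0 0 0 1; -3 -2 -1 0 0 0 0; -3 -2 -1 0 0 0 0; -3 -2 -1 0 0 0 0; -3 -2 -1 0 0 0 0; -3 -2 -1 0 0 0 0; -3 -2 -40 0 0 0 0; -3 -2 -100 0 0 0 0; -3 -2 -140 0 0 0 0",
)

```text
time_s: 12.98
eef_pos: [0.461, -0.1542, 0.1445]
eef_rot: [0.001, -0.0, 1.0, -0.001]
wrist_force: [0.5, -0.6, -0.3]
opening: 1.003
grasp_force: 0.0
```

c34 is released. Next is c48 at (.4375,.2137).

carry_out(
  deltas="4 62 0 0 0 0 0; 8 124 0 0 0 0 0; 12 186 0 0 0 0 0; 16 248 0 0 0 0 0; 20 310 0 0 0 0 0; 24 368 0 0 0 0 0; 24 368 50 0 0 0 0; 24 368 100 0 0 0 0; 24 368 135 0 0 0 0; 24 368 151 0 0 0 0; 24 368 151 0 0 0 0; 24 368 151 0 0 0 0",
)

```text
time_s: 14.48
eef_pos: [0.4376, 0.2144, -0.0077]
eef_rot: [0.001, -0.0, 1.0, 0.0]
wrist_force: [0.1, -0.8, -0.7]
opening: 0.997
grasp_force: 0.0
```

carry_out(
  deltas="0 0 0 0 0 0 1; 0 0 0 0 0 0 1; 0 0 0 0 0 0 1; 0 0 0 0 0 0 1; 0 0 0 0 0 0 1; 0 0 0 0 0 0 1",
)

```text
time_s: 15.22
eef_pos: [0.4365, 0.2143, -0.0086]
eef_rot: [0.0, -0.0, 1.0, 0.0]
wrist_force: [-1.7, 0.3, 5.8]
opening: 0.236
grasp_force: 58.4
```

carry_out(
  deltas="0 0 -40 0 0 0 1; 0 0 -100 0 0 0 1; 0 0 -145 0 0 0 1; -18 -58 -145 0 0 0 1; -37 -116 -145 0 0 0 1; -55 -174 -145 0 0 0 1; -74 -232 -145 0 0 0 1; -92 -290 -145 0 0 0 1; -111 -348 -145 0 0 0 1; -129 -406 -145 0 0 0 1; -129 -406 -145 0 0 0 1; -129 -406 -145 0 0 0 1",
)

```text
time_s: 16.73
eef_pos: [0.5644, -0.1914, 0.1348]
eef_rot: [-0.001, 0.0, 1.0, 0.001]
wrist_force: [0.0, 0.2, -2.1]
opening: 0.236
grasp_force: 59.5
```

carry_out(
  deltas="0 0 50 0 0 0 1; 0 0 90 0 0 0 1; 0 0 110 0 0 0 1; 0 0 110 0 0 0 1; 0 0 110 0 0 0 1",
)

```text
time_s: 17.35
eef_pos: [0.5666, -0.1921, 0.0277]
eef_rot: [0.001, -0.0, 1.0, -0.001]
wrist_force: [-0.5, 0.1, -1.5]
opening: 0.233
grasp_force: 59.6
```

carry_out(
  deltas="1 0 12 0 0 0 1; 1 0 22 0 0 0 1; 1 0 27 0 0 0 1; 1 0 28 0 0 0 1; 1 0 28 0 0 0 1",
)

```text
time_s: 17.98
eef_pos: [0.5637, -0.1916, -0.0005]
eef_rot: [-0.001, -0.0, 1.0, 0.0]
wrist_force: [-8.2, 4.2, 15.8]
opening: 0.238
grasp_force: 61.5
```

The landing height matches (-0.5 mm against -0.6 expected). I'll release and rise.

carry_out(
  deltas="0 0 -1 0 0 0 0; 0 0 -1 0 0 0 0; 0 0 -1 0 0 0 0; 0 0 -1 0 0 0 0; 0 0 -1 0 0 0 0; 0 0 -40 0 0 0 0; 0 0 -100 0 0 0 0; 0 0 -150 0 0 0 0; 0 0 -150 0 0 0 0",
)

```text
time_s: 19.1
eef_pos: [0.5675, -0.1935, 0.1535]
eef_rot: [0.004, -0.0, 1.0, -0.003]
wrist_force: [-0.3, -0.2, 0.0]
opening: 0.999
grasp_force: 0.0
```

Next is c62 at (.564,.0895).

carry_out(
  deltas="4 60 0 0 0 0 0; 4 120 0 0 0 0 0; 4 180 0 0 0 0 0; 4 240 0 0 0 0 0; 4 283 0 0 0 0 0; 4 283 50 0 0 0 0; 4 283 100 0 0 0 0; 4 283 145 0 0 0 0; 4 283 162 0 0 0 0; 4 283 162 0 0 0 0; 4 283 162 0 0 0 0",
)

```text
time_s: 20.48
eef_pos: [0.5618, 0.0911, -0.0124]
eef_rot: [0.001, -0.0, 1.0, -0.0]
wrist_force: [0.1, -0.2, 1.1]
opening: 1.0
grasp_force: 0.0
```

carry_out(
  deltas="0 0 0 0 0 0 1; 0 0 0 0 0 0 1; 0 0 0 0 0 0 1; 0 0 0 0 0 0 1; 0 0 0 0 0 0 1; 0 0 0 0 0 0 1",
)

```text
time_s: 21.22
eef_pos: [0.5606, 0.0911, -0.0135]
eef_rot: [0.0, -0.0, 1.0, -0.0]
wrist_force: [-1.8, -0.8, 6.5]
opening: 0.235
grasp_force: 58.7
```

carry_out(
  deltas="0 0 -40 0 0 0 1; 0 0 -100 0 0 0 1; 0 0 -150 0 0 0 1; 5 -60 -150 0 0 0 1; 10 -120 -150 0 0 0 1; 16 -180 -150 0 0 0 1; 22 -240 -150 0 0 0 1; 28 -300 -150 0 0 0 1; 35 -350 -150 0 0 0 1; 35 -386 -150 0 0 0 1; 35 -386 -150 0 0 0 1; 35 -386 -150 0 0 0 1",
)

```text
time_s: 22.72
eef_pos: [0.5246, -0.2938, 0.1348]
eef_rot: [-0.001, 0.0, 1.0, 0.001]
wrist_force: [-0.3, 0.2, -3.9]
opening: 0.234
grasp_force: 59.6
```

carry_out(
  deltas="0 0 50 0 0 0 1; 0 0 90 0 0 0 1; 0 0 110 0 0 0 1; 0 0 110 0 0 0 1; 0 0 110 0 0 0 1",
)

```text
time_s: 23.35
eef_pos: [0.5266, -0.2954, 0.0277]
eef_rot: [0.001, -0.0, 1.0, -0.001]
wrist_force: [1.2, -0.5, -3.4]
opening: 0.235
grasp_force: 59.8
```

```bash
python3 - <<'E'
from h import *
np.save('T8.npy',tool());w=vision.camera('wrist');cv2.imwrite('pics/w8.png',w[100:420,80:460])
b=vision.camera('scene');c=vision.camera('side')
o=np.zeros((600,800,3),np.uint8);o[:337,:400]=cv2.resize(w[100:420,80:460],(400,337));o[:300,400:]=cv2.resize(b[160:265,145:285],(400,300));o[300:,400:]=cv2.resize(c[190:295,245:385],(400,300));cv2.imwrite('pics/p8.png',o)
print(proj('wrist',(.5276,-.2952,.022),tool()))
E
```

```text
[278.21888159 239.69559892]
```

View pics/p8.png

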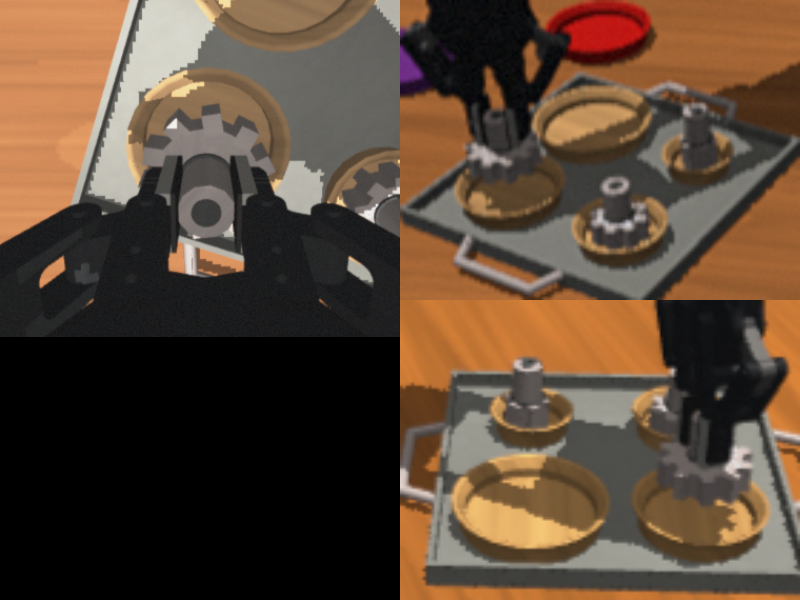

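c34 and c48 sit upright in their cups. c62 is centred over the 62 cup (scene crop (505,160) over (510,185), side crop 704 against 701). I'll lower it.

carry_out(
  deltas="0 0 14 0 0 0 1; 0 0 26 0 0 0 1; 0 0 32 0 0 0 1; 0 0 33 0 0 0 1; 0 0 33 0 0 0 1",
)

```text
time_s: 24.12
eef_pos: [0.5242, -0.294, -0.0055]
eef_rot: [-0.002, -0.0, 1.0, 0.001]
wrist_force: [-10.4, 7.8, 20.2]
opening: 0.235
grasp_force: 62.3
```

carry_out(
  deltas="0 0 -1 0 0 0 0; 0 0 -1 0 0 0 0; 0 0 -1 0 0 0 0; 0 0 -1 0 0 0 0; 0 0 -1 0 0 0 0; 0 0 -40 0 0 0 0; 0 0 -100 0 0 0 0; 0 0 -150 0 0 0 0; 0 0 -150 0 0 0 0; 0 0 -150 0 0 0 0",
)

```text
time_s: 25.38
eef_pos: [0.525, -0.2945, 0.1424]
eef_rot: [-0.0, -0.0, 1.0, 0.0]
wrist_force: [0.0, 0.0, 0.2]
opening: 0.996
grasp_force: 0.0
```

Next is c76 at (.447,.327).

carry_out(
  deltas="8 60 0 0 0 0 0; 16 120 0 0 0 0 0; 24 180 0 0 0 0 0; 32 240 0 0 0 0 0; 40 300 0 0 0 0 0; 48 360 0 0 0 0 0; 56 420 0 0 0 0 0; 64 480 0 0 0 0 0; 70 540 0 0 0 0 0; 78 600 0 0 0 0 0; 78 621 0 0 0 0 0; 78 621 0 0 0 0 0",
)

```text
time_s: 26.88
eef_pos: [0.446, 0.3265, 0.1411]
eef_rot: [-0.001, -0.001, 1.0, -0.001]
wrist_force: [0.5, 0.3, -1.2]
opening: 1.0
grasp_force: 0.0
```

carry_out(
  deltas="0 0 50 0 0 0 0; 0 0 100 0 0 0 0; 0 0 140 0 0 0 0; 0 0 153 0 0 0 0; 0 0 153 0 0 0 0; 0 0 153 0 0 0 1; 0 0 153 0 0 0 1; 0 0 153 0 0 0 1; 0 0 153 0 0 0 1; 0 0 153 0 0 0 1; 0 0 153 0 0 0 1",
)

```text
time_s: 28.25
eef_pos: [0.4478, 0.3268, -0.009]
eef_rot: [0.001, -0.0, 1.0, 0.0]
wrist_force: [-1.0, 0.5, 5.8]
opening: 0.235
grasp_force: 58.5
```

carry_out(
  deltas="0 0 -40 0 0 0 1; 0 0 -100 0 0 0 1; 0 0 -145 0 0 0 1; 3 -60 -145 0 0 0 1; 5 -120 -145 0 0 0 1; 7 -180 -145 0 0 0 1; 9 -240 -145 0 0 0 1; 11 -300 -145 0 0 0 1; 13 -360 -145 0 0 0 1; 15 -420 -145 0 0 0 1; 18 -480 -145 0 0 0 1; 21 -540 -145 0 0 0 1",
)

```text
time_s: 29.75
eef_pos: [0.4253, -0.2152, 0.1344]
eef_rot: [-0.0, -0.0, 1.0, 0.0]
wrist_force: [1.5, -1.0, -4.9]
opening: 0.235
grasp_force: 60.1
```

carry_out(
  deltas="2 -44 0 0 0 0 1; 2 -44 0 0 0 0 1; 2 -44 50 0 0 0 1; 2 -44 90 0 0 0 1; 2 -44 106 0 0 0 1; 2 -44 106 0 0 0 1; 2 -44 106 0 0 0 1",
)

```text
time_s: 30.62
eef_pos: [0.4255, -0.2586, 0.0305]
eef_rot: [0.001, -0.0, 1.0, -0.001]
wrist_force: [0.6, -0.1, -4.9]
opening: 0.234
grasp_force: 60.3
```

Well aligned (target .4244,-.2582), so I'll lower 31.5 mm.

carry_out(
  deltas="0 0 14 0 0 0 1; 0 0 25 0 0 0 1; 0 0 30 0 0 0 1; 0 0 31 0 0 0 1; 0 0 31 0 0 0 1",
)

```text
time_s: 31.25
eef_pos: [0.4235, -0.2573, -0.0011]
eef_rot: [-0.001, -0.0, 1.0, 0.001]
wrist_force: [-8.8, 6.0, 15.7]
opening: 0.233
grasp_force: 62.5
```

Seated at -0.0011, as expected. I'll release, rise and check.

carry_out(
  deltas="0 0 -1 0 0 0 0; 0 0 -1 0 0 0 0; 0 0 -1 0 0 0 0; 0 0 -1 0 0 0 0; 0 0 -1 0 0 0 0; 0 0 -40 0 0 0 0; 0 0 -100 0 0 0 0; 0 0 -150 0 0 0 0; -20 150 -180 0 0 0 0; -20 200 -180 0 0 0 0; -20 200 -180 0 0 0 0; -20 200 -180 0 0 0 0",
)

```text
time_s: 32.75
eef_pos: [0.4443, -0.0549, 0.1785]
eef_rot: [0.001, -0.002, 1.0, 0.0]
wrist_force: [0.3, -0.1, 0.5]
opening: 0.999
grasp_force: 0.0
```

```bash
python3 - <<'E'
from h import *
b=vision.camera('scene');c=vision.camera('side')
o=np.zeros((600,800,3),np.uint8);o[:300,:400]=cv2.resize(b[165:270,145:285],(400,300));o[:300,400:]=cv2.resize(c[190:295,245:385],(400,300));o[300:,:400]=cv2.resize(b[150:300,300:500],(400,300));o[300:,400:]=cv2.resize(c[100:205,200:340],(400,300));cv2.imwrite('pics/p9.png',o)
E
```

```text
(no output)
```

View pics/p9.png

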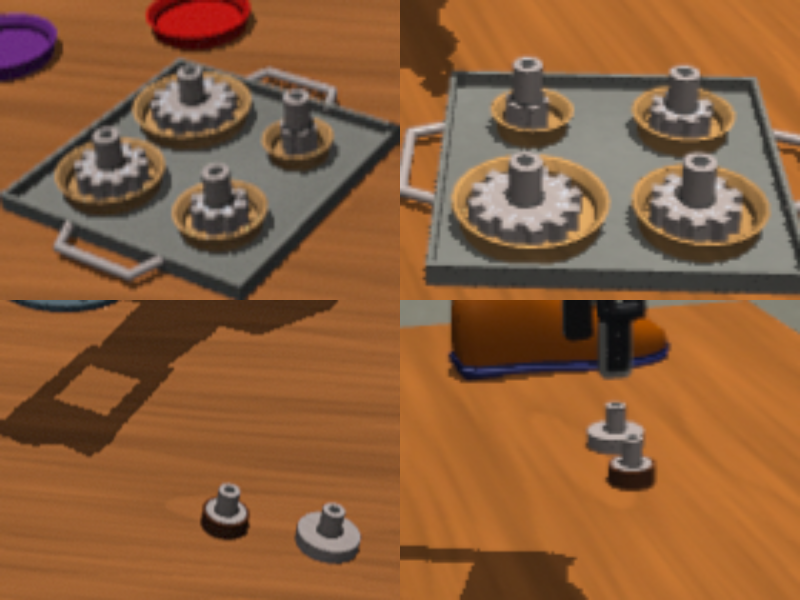

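All four sit upright in their own cups, with hub tops in the scene crop at c76 (190,72), c34 (294,96), c62 (106,135) and c48 (215,172). The drum and guide wheel are untouched. A quick two-view check of the hub-top heights:

```bash
python3 - <<'E'
from h import *
P=[(lambda m:m['K']@m['extrinsics'][:3])(vision.camera_model(n)) for n in('scene','side')]
for k,a,b,e,c in [('c76',(190,72),(526,160),.052,(.4244,-.2582)),('c34',(294,96),(528,65),.06,(.4618,-.1548)),('c62',(106,135),(700,161),.054,(.5276,-.2952)),('c48',(215,172),(685,73),.056,(.5651,-.1918))]:
    u=np.array([145+a[0]*.35,165+a[1]*.35]);v=np.array([245+(b[0]-400)*.35,190+b[1]*.35])
    X=cv2.triangulatePoints(*P,u,v).ravel();X=X[:3]/X[3];print(k,np.round(X,3),'exp z',e,'cup',c)
E
```

```text
c76 [ 0.425 -0.256  0.051] exp z 0.052 cup (0.4244, -0.2582)
c34 [ 0.461 -0.155  0.059] exp z 0.06 cup (0.4618, -0.1548)
c62 [ 0.529 -0.293  0.053] exp z 0.054 cup (0.5276, -0.2952)
c48 [ 0.567 -0.191  0.055] exp z 0.056 cup (0.5651, -0.1918)
```

Each hub top is within 1 mm of its expected height and 3 mm of its cup centre, so I'm handing in.

```bash
python3 -c "
from bench import ctrl
print(ctrl.hand_in())"
```

```text
the job is handed in; nothing more can be done
None
```

The job is handed in at about 33 s of the 106 s: all four toothed cutters stand hub up and flat in their own cups, and the guide wheel and sanding drum were left alone; c34 needed three grasp tries and pressed its cup floor at about 53 N for a moment before I backed off.

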